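# Refit the wing handle on the etching press's pressure screw

### The job

One red wing handle has come off the etching press and stands on the bench. Put it back on the bare pressure screw: press it down and slowly turn it until it drops over the square and sits fully home on the collar, then let go. Leave the other screw's handle as it is set and do not disturb the other things on the bench.

Things in the scene. Friction and masses are not known exactly. Their poses are not given: they have to be found in the camera images.
- wing_handle: Loose red wing handle, 0.24-0.39 kg, upright on the bench, 64 mm high. Hub 42 mm dia, 36 high; in its underside a blind square socket 20 mm wide, 32 deep, sides along the handle's own x and y. Origin: centre of the underside, z up. Its wing, 72 mm long along x and 14 thick along y, stands 36 to 64 mm above the origin: grip it there from above, across the 14 mm.
- bare_seat (a point): Bare pressure screw, left or right on the press: centre of the top of its steel collar (36 mm dia), where the hub must rest; 215 mm above the bench. Up from it: a square 18 mm wide, 16 high, edges of its top bevelled 1 mm. Every quarter turn fits, within 6 degrees. The square's angle varies and is NOT this point's (that is the press's): see or feel it. The spindle is stiff (0.5 N m); turning it does no harm.
- pilot_tip (a point): Tip of the round pilot on top of that square, same axis, 29 mm above the collar: 9 mm dia, widening over 8 mm to 17, then 5 mm straight to the square. A hub set over it stops on the square, underside 16 mm above the collar; pressed lightly (about 5 N) and turned up to a quarter turn it drops those 16 mm. If it binds part way down, rock it back a little. Oiled: the parts slide easily.
- fitted_wing (a point): Top of one end of the wing of the other, identical red handle, already home on the other pressure screw; 64 mm above that screw's collar and 30 mm out from its axis. To be left as set.
- press: Green table-top etching press, fixed. Origin: centre of its underside. Base 400 mm (its x) by 292 (its y). Side frames at y = +125 and -125 mm, 94 mm long in x, 42 thick, tops at 195 mm; a pressure screw stands on each at x = 0. Steel rollers between, bed at 100 mm, star wheel outside the -y frame (y = -197 to -221 mm, up to 215 mm high).
- tape_roll: Yellow roll of tape lying flat, 104 mm diameter, 25 mm high. Origin: centre of its underside.
- ink_tin: Dark tin with a paper band, 92 mm diameter, 78 mm high. Origin: centre of its underside.
- spanner: Steel spanner lying flat, 160 mm long. Origin: under its middle.
- palette_knife: Palette knife lying flat, 190 mm long. Origin: under its middle.
- paint_pot: Small blue pot with a metal lid, 49 mm diameter, 40 mm high. Origin: centre of its underside.
Mind the look-alikes: they are no part of the job. What is shaped like the wing_handle but purple is not meant.

How it is judged:
At the end, for the whole second after the job is handed in: The loose handle is fully home on the bare screw: hub's underside within 3.5 mm of the collar, centred within 4 mm, upright within 0.08 rad and at rest (z of wing_handle in the frame of bare_seat between -0.003 and 0.0035 m and horizontal distance between wing_handle and bare_seat below 0.004 m and angle between wing_handle's own z axis and vertical below 0.08 rad and linear speed of wing_handle below 0.02 m/s); the robot touches nothing.
It fails at once if the other screw's handle is turned (its wing end moves over 10 mm) (distance of fitted_wing from where it was at the start of the episode above 0.01 m).
It fails at once if another thing on the bench is shifted by more than 30 mm (distance of any of tape_roll, ink_tin, spanner, palette_knife, paint_pot from where it was at the start of the episode above 0.03 m).
It also fails if it takes over 51 s, if anything falls off the work surface, if the arm or the gripper's body presses on something with over 40 N, if the wrist force passes 120 N, or if a joint passes its speed limit or range.

### The arm

A 6-joint arm with a two-finger parallel gripper is mounted at the origin on the work surface. World frame = base frame: x ahead of the robot, y to its left, z up, the work surface at z = 0. Lengths are in m, angles in rad, forces in N, time in s.
With the tool pointing down it reaches from about 0.25 to 0.775 m from the base axis. Payload 4 kg.
Tool frame: the origin (TCP) lies on the centre line of the jaws, within the pads' length; the fingertips stand 17 mm ahead of it and the grasp point (between the pads) lies 2 mm behind it; z points along the fingers, y is the line along which they close (so a half turn about z gives the same grasp; the last joint's range is limited). The gripper opens to 94 mm and grips with 3 to 60 N. Pads are 16 mm wide; open, the fingers measure 119 mm over their backs; the gripper's body (75 mm by 177 mm) begins 78 mm behind the grasp point.
Start: joints at [-1.264, 0.087, 1.371, -0, 1.684, -0.103], TCP at [0.219, -0.504, 0.223] pointing down, gripper open.
Joint ranges: [-3.1, 3.1], [-0.76, 2.03], [0.27, 2.55], [-1.08, 4.22], [0.17, 2.65], [-2.57, 2.57]. Speed limits (rad/s): [2.79, 2.79, 3.14, 3.14, 3.14, 3.14].

### API

Orientations are given as [roll, pitch, yaw] about the fixed x, y, z axes, in that order (R = Rz(yaw) Ry(pitch) Rx(roll)).
In Python, from bench import robot gives the robot as it stands.
- The arm moves only by the tool servo_tool, never from a script. Its argument "plan" is a list of rows, each a list of 7 numbers: the shift along the tool's x, y, z normalised to -1 to 1, where 1 is 0.1 m, then the turn, a rotation vector about the tool's x, y, z normalised to -1 to 1, where 1 is pi/2 rad, then the finger opening in mm, from 0 to 94. In form: [[x, y, z, ax, ay, az, gripper], ...]. A call has 1 to 12 rows; each row is the pose to reach, as a shift and turn from the pose commanded when the call began, along the tool's axes at that moment; what a row does not reach only later rows make up. A row lasts 1/12 s, in which the tool goes at most 41.7 mm and 7.16 degrees, less where a joint would pass 70% of its speed; a pose out of reach is approached as far as the arm can. A call with a number of a shift or a turn outside -1 to 1 is refused whole. A call with a gripper value outside its range is refused whole. The fingers move at their own pace and stop on an object; the grip force is fixed at half the most. Time passes only in rows, so rows that repeat a pose let the fingers close. It gives the time, the measured TCP pose, the force, the opening and the grip force at its end, in the units of the state.
- robot.get_obs(): the state, without advancing time (a new reading comes with each control period).
- robot.snapshot(name): name is "scene" or "top" or "wrist"; returns the picture (400x640x3 uint8, red, green, blue); there is no depth.
- robot.camera_params(name): a dict with "camera_matrix" (3x3 intrinsics, pixels), "rvec" (rotation vector, rad) and "tvec" (3), from world to camera coordinates, as OpenCV has them; the wrist camera has in their place "tool_from_camera" (4x4, takes a point from camera to tool coordinates, whose origin is the TCP and whose axes are the flange's). Camera axes: x right, y down, z forward; pixel columns grow to the right and rows downward; lengths in m; the calibration is good to about 2 mm. A picture is of the moment at which its call begins: read the wrist's pose just before it. camera_params takes no time and is no camera call.
- robot.close_job(): hands the job in; it is judged then, once.
Trained networks look in the newest picture that a camera, given by its name, has taken for a name from the list of things; names that differ only in an ending like _2 or _b are one class to them, and where a whole thing is asked for, a point or a joint stands for the part that bears it (a point fixed in the world has none). Each returns a list of dicts, best first, with "conf" (0 to 1); they miss things now and then, are a little off and sometimes report something else, mostly with a low value. They report only what shows in the picture. A call takes as long as a camera call. They do not tell look-alikes from the thing itself.
- robot.find_in(thing, camera): "extent" ([centre column, centre row, width, height] in pixels, round what is visible of it).
The state is a dict: "time": time; "joint_positions": joint angles; "qvel": joint speeds; "joint_torque": joint torques, N m; "tool_pos": TCP position; "ee_rot": TCP orientation; "wrist_force": force on the tool from outside, world axes, zero at the start; "wrist_torque": the same for the moment, N m; "width": finger opening in m; "finger_force": force on a finger pad.
Only numpy, scipy, OpenCV 4.12 (cv2) and the standard library are available. Lean on these libraries where they do the work, as an engineer would, in place of code of your own. Each camera call takes 0.05 s, during which the arm holds its last target. There are 200 camera calls.

## Working session

There is one attempt and no reset: what is moved stays moved. The work goes in short steps, Python scripts to look and compute and a tool call to move; the robot and the scene stay as the last step left them, time stands still between calls to the robot, and variables do not carry over. Pictures are saved under pics/ and viewed, at most 10 in all, crops included, and the job is handed in when it is done.

Besides the shell and the picture viewer there is one more tool, called after ">>>" as a command line: name --pt "numbers of a row" for each row, then --argument value for the rest. servo_tool: Moves the arm, as the interface text tells. Scaled input: -1 to 1 covers 0.1 m each way for a shift and pi/2 rad each way for a turn. Its arguments: {"type":"object","properties":{"plan":{"type":"array","items":{"type":"array","items":{"type":"number"}}}},"required":["plan"]}

```bash
mkdir -p pics; cat > h.py <<'E'
import numpy as np, cv2
from scipy.spatial.transform import Rotation as R
from bench import robot
def cam(n):
    p=robot.camera_params(n); K=np.array(p["camera_matrix"])
    if "rvec" in p:
        Rm=cv2.Rodrigues(np.array(p["rvec"],float))[0]; t=np.array(p["tvec"],float).ravel()
        return K,Rm,t
    o=robot.get_obs(); T=np.eye(4); T[:3,:3]=R.from_euler('xyz',o["ee_rot"]).as_matrix(); T[:3,3]=o["tool_pos"]
    C=T@np.array(p["tool_from_camera"]); Rm=C[:3,:3].T; return K,Rm,-Rm@C[:3,3]
def toworld(n,uv,z,c=None):
    K,Rm,t=c or cam(n); d=Rm.T@np.linalg.solve(K,[uv[0],uv[1],1]); o=-Rm.T@t
    return o+d*(z-o[2])/d[2]
def topix(n,P,c=None):
    K,Rm,t=c or cam(n); q=(np.atleast_2d(P)@Rm.T+t)@K.T; return q[:,:2]/q[:,2:]
def snap(n,f):
    im=robot.snapshot(n); cv2.imwrite(f"pics/{f}.png",cv2.cvtColor(im,cv2.COLOR_RGB2BGR)); return im
E
python3 - <<'E'
from h import *
a=snap("scene","s0");b=snap("top","t0")
cv2.imwrite("pics/both.png",cv2.cvtColor(cv2.resize(np.vstack([a,b]),(480*1,600)) if 0 else np.vstack([a[:300],b[:300]]),cv2.COLOR_RGB2BGR))
for c in("scene","top"):
  for t in("wing_handle","bare_seat","pilot_tip","fitted_wing","press","tape_roll","ink_tin","spanner","palette_knife","paint_pot"):
    print(c,t,[(np.round(d["extent"]).astype(int).tolist(),round(d["conf"],2)) for d in robot.find_in(t,c)][:4])
print(robot.get_obs())
E
```

```text
scene wing_handle [([396, 274, 22, 10], 0.73), ([335, 267, 8, 18], 0.7), ([386, 247, 11, 16], 0.61), ([376, 283, 18, 15], 0.51)]
scene bare_seat [([275, 150, 9, 10], 0.46)]
scene pilot_tip [([276, 153, 8, 11], 0.63), ([307, 183, 16, 19], 0.18)]
scene fitted_wing [([307, 183, 18, 21], 0.47)]
scene press [([291, 187, 112, 115], 0.7)]
scene tape_roll [([347, 312, 32, 27], 0.69)]
scene ink_tin [([311, 286, 24, 38], 0.66)]
scene spanner [([423, 307, 40, 25], 0.66)]
scene palette_knife [([252, 148, 37, 18], 0.68), ([425, 308, 37, 22], 0.44)]
scene paint_pot [([299, 138, 11, 16], 0.47)]
top wing_handle [([206, 229, 17, 17], 0.7), ([208, 202, 22, 13], 0.64), ([242, 183, 16, 14], 0.5), ([233, 242, 14, 18], 0.47)]
top bare_seat [([388, 181, 21, 16], 0.75)]
top pilot_tip [([389, 181, 12, 14], 0.66)]
top fitted_wing [([312, 175, 17, 23], 0.57), ([433, 253, 12, 12], 0.3)]
top press [([361, 187, 115, 115], 0.83)]
top tape_roll [([202, 169, 28, 27], 0.73)]
top ink_tin []
top spanner [([161, 233, 14, 38], 0.79), ([456, 205, 18, 50], 0.17)]
top palette_knife [([457, 203, 13, 51], 0.68)]
top paint_pot [([431, 254, 14, 14], 0.72)]
{'time': 1.1, 'joint_positions': array([-1.26409479e+00,  8.71721492e-02,  1.37066934e+00,  2.27644370e-05,
        1.68360184e+00, -1.03099529e-01]), 'qvel': array([ 4.27012667e-04, -1.41820097e-03,  1.79578407e-05,  1.59707168e-03,
       -4.48248585e-04, -1.11234199e-03]), 'joint_torque': array([-1.41780918e-03, -3.40056360e+01, -3.02606428e+01,  7.18629453e-02,
        2.38194445e-02, -2.04295588e-05]), 'tool_pos': array([ 0.21914582, -0.50448429,  0.22253669]), 'ee_rot': array([ 3.14144179e+00, -7.13064220e-06,  4.09803634e-01]), 'wrist_force': array([-0.10948018, -0.63315991,  0.8113347 ]), 'wrist_torque': array([0.03773115, 0.00061556, 0.00275551]), 'finger_force': 0.0, 'width': 0.09433348593235821}
```

View pics/s0.png

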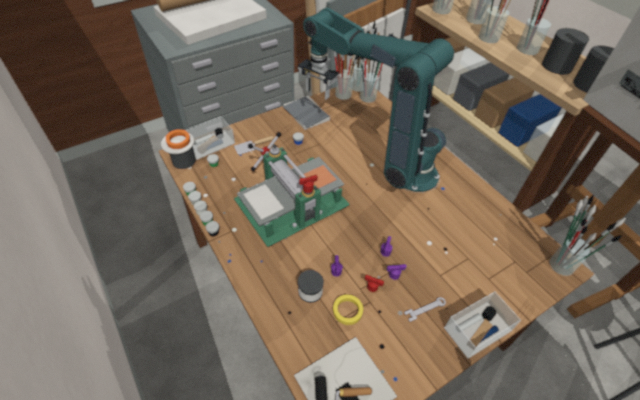

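View pics/t0.png

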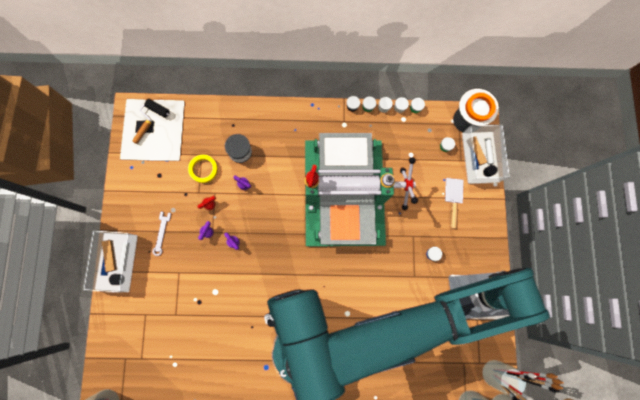

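Several candidates look like the handle. In the top view they are red (207,203) and purple (242,183), (206,231) and (232,242); in the scene view red is at (374,283). Only the red one fits the description. The bare screw is at top (388,181), beside the star wheel, and the fitted red handle is at (312,177).

```bash
python3 - <<'E'
from h import *
b=cv2.cvtColor(cv2.imread("pics/t0.png"),cv2.COLOR_BGR2RGB); s=cv2.cvtColor(cv2.imread("pics/s0.png"),cv2.COLOR_BGR2RGB)
ct,cs=cam("top"),cam("scene")
def red(im,box):
    x0,y0,x1,y1=box; h=cv2.cvtColor(im[y0:y1,x0:x1],cv2.COLOR_RGB2HSV)
    m=((h[...,0]<6)|(h[...,0]>172))&(h[...,1]>150)&(h[...,2]>80); v,u=np.nonzero(m); return np.c_[u+x0,v+y0]
p=red(b,(190,185,230,220)); q=red(s,(355,265,390,297))
print(len(p),p.mean(0),p.min(0),p.max(0),toworld("top",p.mean(0),.045,ct)); print(len(q),q.mean(0),toworld("scene",q.mean(0),.04,cs))
# principal direction
print("axis top",np.linalg.svd(p-p.mean(0))[2][0] if len(p)>3 else 0)
for uv,z in(((388.5,181),.24),((312,175),.27)): print(toworld("top",uv,z,ct))
print(toworld("scene",(276,150),.235,cs))
for n,uv in dict(tape=(202,169),purp1=(242,183),purp2=(206,231),purp3=(232,242),tin=(238,148),press=(345,191)).items(): print(n,toworld("top",uv,.03,ct).round(3))
print("wrist",robot.camera_params("wrist"))
A=cv2.resize(b[170:260,185:265],None,fx=6,fy=6,interpolation=cv2.INTER_CUBIC)
cv2.imwrite("pics/crop.png",cv2.cvtColor(A,cv2.COLOR_RGB2BGR))
E
```

```text
148 [207.60810811 203.12162162] [198 196] [214 209] [0.51258231 0.35384233 0.045     ]
183 [373.05464481 282.73224044] [0.52048409 0.35921104 0.04      ]
axis top [-0.93286474  0.36022684]
[ 0.56301074 -0.26078707  0.24      ]
[ 0.56978679 -0.01521023  0.27      ]
[ 0.57961043 -0.24176838  0.235     ]
tape [0.642 0.386 0.03 ]
purp1 [0.593 0.237 0.03 ]
purp2 [0.414 0.356 0.03 ]
purp3 [0.376 0.262 0.03 ]
tin [0.726 0.258 0.03 ]
press [ 0.571 -0.142  0.03 ]
wrist {'camera_matrix': array([[350.31644038,   0.        , 321.58901449],
       [  0.        , 350.31644038, 200.64738847],
       [  0.        ,   0.        ,   1.        ]]), 'tool_from_camera': array([[ 1.15950358e-03, -9.59803955e-01, -2.80668885e-01,
         8.19581397e-02],
       [ 9.99999319e-01,  1.07556751e-03,  4.53092046e-04,
        -2.10680741e-04],
       [-1.33001203e-04, -2.80669219e-01,  9.59804549e-01,
        -1.62623706e-01],
       [ 0.00000000e+00,  0.00000000e+00,  0.00000000e+00,
         1.00000000e+00]])}
```

View pics/crop.png

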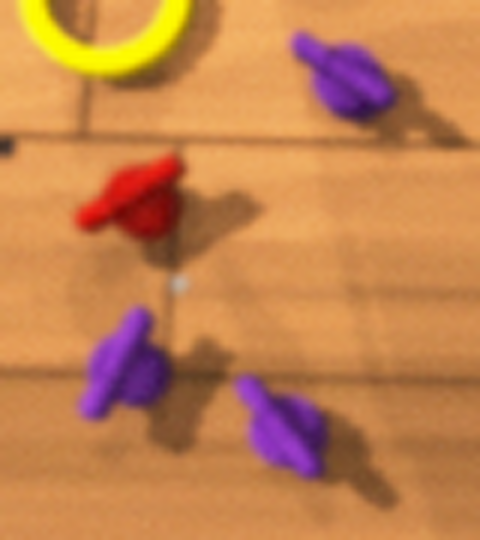

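The enlarged crop confirms it: the red handle at crop (130,200) is the only red loose one, its wing running from (85,218) to (178,162), which gives a tool yaw of about 2.1. The other three are purple. First I fly over the bare screw to see its square.

>>> servo_tool --pt "0.33 -0.07 -0.1 0 0 0 94" --pt "0.67 -0.15 -0.2 0 0 0 94" --pt "1 -0.22 -0.31 0 0 0 94"

```text
time: 1.35
tool_pos: [0.3024, -0.4437, 0.2534]
ee_rot: [-3.14, -0.0, 0.408]
wrist_force: [0.9, 0.3, 0.2]
width: 0.0941
finger_force: 0.0
```

>>> servo_tool --pt "0.33 -0.07 -0.1 0 0 0 94" --pt "0.67 -0.15 -0.2 0 0 0 94" --pt "1 -0.22 -0.31 0 0 0 94"

```text
time: 1.6
tool_pos: [0.3861, -0.3831, 0.285]
ee_rot: [3.141, -0.0, 0.41]
wrist_force: [0.4, -0.5, 0.4]
width: 0.094
finger_force: 0.0
```

>>> servo_tool --pt "0.33 -0.07 -0.1 0 0 0 94" --pt "0.67 -0.15 -0.2 0 0 0 94" --pt "1 -0.22 -0.31 0 0 0 94"

```text
time: 1.85
tool_pos: [0.4692, -0.323, 0.316]
ee_rot: [3.142, -0.0, 0.41]
wrist_force: [0.6, -0.3, 0.6]
width: 0.0937
finger_force: 0.0
```

>>> servo_tool --pt "0.33 -0.07 -0.1 0 0 0 94" --pt "0.67 -0.15 -0.2 0 0 0 94" --pt "1 -0.22 -0.31 0 0 0 94"

```text
time: 2.1
tool_pos: [0.5521, -0.263, 0.3469]
ee_rot: [-3.142, 0.0, 0.41]
wrist_force: [-0.0, 0.1, 0.5]
width: 0.094
finger_force: 0.0
```

>>> servo_tool --pt "0.23 -0.05 0 0 0 0 94" --pt "0.23 -0.05 0 0 0 0 94" --pt "0.23 -0.05 0 0 0 0 94" --pt "0.23 -0.05 0 0 0 0 94"

```text
time: 2.43
tool_pos: [0.5696, -0.251, 0.346]
ee_rot: [-3.141, 0.001, 0.409]
wrist_force: [-0.3, 0.1, -0.7]
width: 0.0939
finger_force: 0.0
```

```bash
python3 - <<'E'
from h import *
o=robot.get_obs(); c=cam("wrist"); im=snap("wrist","w1"); np.save("c1.npy",np.array(c,dtype=object),allow_pickle=True)
print(o["tool_pos"],o["ee_rot"],o["time"])
for t in("bare_seat","pilot_tip"):
  for d in robot.find_in(t,"wrist"): print(t,np.round(d["extent"],1),d["conf"],toworld("wrist",d["extent"][:2],.23,c))
E
```

```text
Traceback (most recent call last):
ValueError: could not broadcast input array from shape (3,3) into shape (3,)
```

View pics/w1.png

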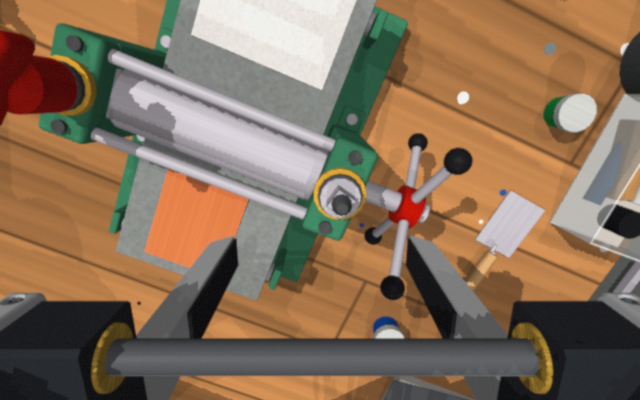

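The bare screw shows at about (341,196), with its square and pilot visible inside a gold ring. I enlarge that area.

```bash
python3 - <<'E'
from h import *
c=cam("wrist")
im=cv2.cvtColor(cv2.imread("pics/w1.png"),cv2.COLOR_BGR2RGB)
for t in("bare_seat","pilot_tip"):
  for d in robot.find_in(t,"wrist"): print(t,np.round(d["extent"],1),d["conf"],toworld("wrist",d["extent"][:2],.22,c))
x0,y0=300,160
A=cv2.resize(im[y0:y0+75,x0:x0+80],None,fx=8,fy=8,interpolation=cv2.INTER_CUBIC)
cv2.imwrite("pics/cr1.png",cv2.cvtColor(A,cv2.COLOR_RGB2BGR))
E
```

```text
bare_seat [340.2 191.2  52.   49.8] 0.59 [ 0.58082619 -0.26351065  0.22      ]
pilot_tip [340.1 193.2  50.9  49.5] 0.66 [ 0.57918344 -0.26415983  0.22      ]
```

View pics/cr1.png

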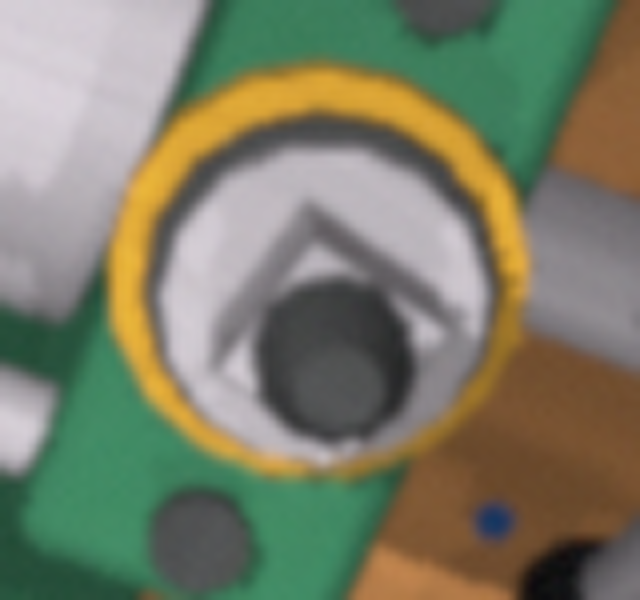

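```bash
python3 - <<'E'
from h import *
from scipy.optimize import least_squares
c=cam("wrist")
f=lambda X,Y:np.array([300+(X+.5)/8-.5,160+(Y+.5)/8-.5])
print("collar",toworld("w",f(325,307),.215,c),"tip",toworld("w",f(336,385),.244,c))
# corners: back base(.215), left top edge, right top, back top (bevelled: half 8mm, .231)
obs=np.array([f(325,307),f(336,385),f(312,203),f(308,248),f(222,372),f(462,332)])
def mod(p):
    x,y,a=p; P=[[x,y,.215],[x,y,.244]]
    q=lambda k,h,z:[x+h*np.sqrt(2)*np.cos(a+k*np.pi/2),y+h*np.sqrt(2)*np.sin(a+k*np.pi/2),z]
    return np.array(P+[q(0,.009,.215),q(0,.008,.231),q(1,.0085,.2305),q(3,.0085,.2305)])
best=min((least_squares(lambda p:(topix("w",mod(p),c)-obs).ravel(),[.58,-.26,a]) for a in np.arange(0,6.2,.4)),key=lambda r:r.cost)
print(best.x,best.cost); print((topix("w",mod(best.x),c)-obs).round(2)); a=best.x[2]-np.pi/4
print("side angles mod 90deg",np.degrees(a)%90)
p=best.x
im=cv2.imread("pics/w1.png"); A=cv2.resize(im[160:235,300:380],None,fx=8,fy=8,interpolation=cv2.INTER_CUBIC)
g=lambda P:[tuple(int(v) for v in ((q-[300,160]+.5)*8-.5)) for q in topix("w",np.array(P),c)]
for h,z,cl in((.009,.215,(0,0,255)),(.009,.23,(255,0,0))):
    pts=g([[p[0]+h*2**.5*np.cos(p[2]+k*np.pi/2),p[1]+h*2**.5*np.sin(p[2]+k*np.pi/2),z] for k in range(4)])
    cv2.polylines(A,[np.array(pts)],True,cl,1)
for r,z in((.018,.215),(.0085,.236),(.0045,.244)):
    pts=g([[p[0]+r*np.cos(t),p[1]+r*np.sin(t),z] for t in np.linspace(0,6.28,40)]); cv2.polylines(A,[np.array(pts)],True,(0,255,0),1)
cv2.imwrite("pics/ov1.png",A)
E
```

```text
collar [ 0.57398182 -0.26709186  0.215     ] tip [ 0.57401442 -0.26664625  0.244     ]
[ 0.57382506 -0.26746021  0.5990565 ] 2.828410345903532
[[ 0.31  0.32]
 [ 0.84  0.6 ]
 [-0.63 -0.61]
 [ 1.05  0.03]
 [-0.07 -0.07]
 [-1.56 -0.31]]
side angles mod 90deg 79.3234088936741
```

View pics/ov1.png

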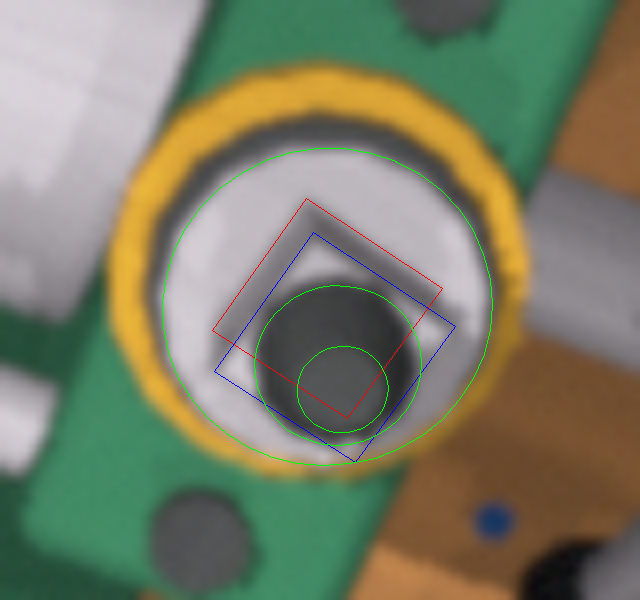

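The overlay fits: the seat is at about (0.574, -0.267). The square's sides are a few degrees further round than the fit, at about 82.5° (mod 90). Now I go to the red handle, turning on the way.

>>> servo_tool --pt "0.11 -0.32 0 0 0 0 94" --pt "0.21 -0.64 0 0 0 0 94" --pt "0.32 -0.96 0 0 0 0 94"

```text
time: 2.83
tool_pos: [0.56, -0.1503, 0.3463]
ee_rot: [-3.141, 0.0, 0.406]
wrist_force: [0.1, 0.6, 0.3]
width: 0.0941
finger_force: 0.0
```

>>> servo_tool --pt "0.11 -0.32 0 0 0 0 94" --pt "0.21 -0.64 0 0 0 0 94" --pt "0.32 -0.96 0 0 0 0 94"

```text
time: 3.08
tool_pos: [0.5512, -0.0487, 0.3468]
ee_rot: [3.141, -0.0, 0.408]
wrist_force: [-0.2, 0.0, -1.6]
width: 0.0939
finger_force: 0.0
```

>>> servo_tool --pt "0.11 -0.32 0 0 0 0 94" --pt "0.21 -0.64 0 0 0 0 94" --pt "0.32 -0.96 0 0 0 0 94"

```text
time: 3.33
tool_pos: [0.5424, 0.0521, 0.3469]
ee_rot: [3.141, -0.001, 0.408]
wrist_force: [1.0, -0.2, 0.1]
width: 0.0939
finger_force: 0.0
```

>>> servo_tool --pt "0.11 -0.32 0 0 0 0 94" --pt "0.21 -0.64 0 0 0 0 94" --pt "0.32 -0.96 0 0 0 0 94"

```text
time: 3.58
tool_pos: [0.5337, 0.1529, 0.3469]
ee_rot: [3.141, -0.001, 0.408]
wrist_force: [1.1, 0.4, -1.1]
width: 0.0939
finger_force: 0.0
```

>>> servo_tool --pt "0.11 -0.32 0 0 0 0 94" --pt "0.21 -0.64 0 0 0 0 94" --pt "0.32 -0.96 0 0 0 0 94"

```text
time: 3.83
tool_pos: [0.5251, 0.2537, 0.3469]
ee_rot: [3.141, -0.001, 0.408]
wrist_force: [-0.1, 0.3, 0.2]
width: 0.0938
finger_force: 0.0
```

>>> servo_tool --pt "0.11 -0.32 0 0 0 0 94" --pt "0.21 -0.64 0 0 0 0 94" --pt "0.32 -0.96 0 0 0 0 94"

```text
time: 4.08
tool_pos: [0.5165, 0.3545, 0.3469]
ee_rot: [3.141, -0.001, 0.408]
wrist_force: [1.1, -0.1, 0.5]
width: 0.094
finger_force: 0.0
```

>>> servo_tool --pt "0 0 0.08 0 0 -0.079 94" --pt "0 0 0.16 0 0 -0.158 94" --pt "0 0 0.25 0 0 -0.237 94" --pt "0 0 0.33 0 0 -0.316 94" --pt "0 0 0.41 0 0 -0.395 94" --pt "0 0 0.5 0 0 -0.474 94" --pt "0 0 0.58 0 0 -0.553 94" --pt "0 0 0.66 0 0 -0.632 94" --pt "0 0 0.75 0 0 -0.711 94" --pt "0 0 0.83 0 0 -0.79 94" --pt "0 0 0.92 0 0 -0.869 94" --pt "0 0 1 0 0 -0.948 94"

```text
time: 5.08
tool_pos: [0.517, 0.3528, 0.2461]
ee_rot: [-3.142, 0.0, 1.903]
wrist_force: [0.0, 0.2, -0.7]
width: 0.0942
finger_force: 0.0
```

>>> servo_tool --pt "0 0 0.25 0 0 -0.07 80" --pt "0 0 0.5 0 0 -0.12 70" --pt "0 0 0.5 0 0 -0.13 60" --pt "0 0 0.5 0 0 -0.13 60"

```text
time: 5.42
tool_pos: [0.516, 0.3527, 0.1949]
ee_rot: [-3.137, 0.0, 2.1]
wrist_force: [-0.1, 0.5, 0.0]
width: 0.0708
finger_force: 0.0
```

```bash
python3 - <<'E'
from h import *
c=cam("wrist"); o=robot.get_obs(); im=snap("wrist","w2"); print(o["tool_pos"],o["ee_rot"],o["time"],o["width"])
for d in robot.find_in("wing_handle","wrist"): print(np.round(d["extent"],1),d["conf"],toworld("wrist",d["extent"][:2],.04,c))
h=cv2.cvtColor(im,cv2.COLOR_RGB2HSV); m=(((h[...,0]<6)|(h[...,0]>172))&(h[...,1]>140)&(h[...,2]>60)).astype(np.uint8)
n,l,s,ce=cv2.connectedComponentsWithStats(m)
for i in range(1,n):
  if s[i,4]>300: print(s[i],ce[i])
E
```

```text
[0.51603928 0.35268756 0.1948601 ] [-3.13742627e+00  1.26641566e-04  2.10046383e+00] 5.4167 0.07082275983283948
[328.4 310.7  58.6  54.2] 0.85 [0.58731699 0.24407818 0.04      ]
[225.1 130.3  72.5  76.2] 0.76 [0.41354646 0.35590838 0.04      ]
[323.3 189.9  46.6  81.1] 0.69 [0.51699529 0.35305354 0.04      ]
[141.4 193.6  89.5  52.1] 0.55 [0.37131496 0.26310496 0.04      ]
[ 302  149   44   80 2071] [323.75760502 185.25929503]
```

View pics/w2.png

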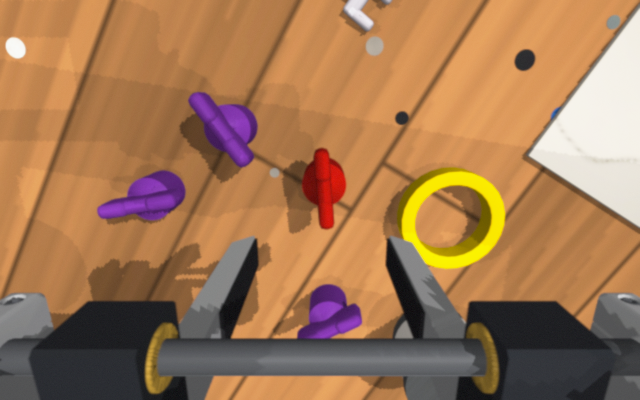

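The red handle sits between the jaws, its wing running from (321,151) to (326,226) and nearly aligned with the tool's x axis. The yellow tape and the purple ones are clear of the fingers.

```bash
python3 - <<'E'
from h import *
c=cam("wrist"); o=robot.get_obs()
a,b=[toworld("w",p,.058,c) for p in((321.5,154),(326.5,223))]
t=(a+b)/2; d=R.from_euler('xyz',o["ee_rot"]).inv().apply(t-o["tool_pos"])
v=R.from_euler('xyz',o["ee_rot"]).inv().apply(a-b)
print(a,b,np.linalg.norm(a-b),"mid",t,"tool shift",d,"turn about tool z deg",np.degrees(np.arctan2(v[1],v[0])))
for n,u in dict(tape=(404,220),purple=(250,155)).items(): print(n,R.from_euler('xyz',o["ee_rot"]).inv().apply(toworld("w",u,.02,c)-o["tool_pos"]))
E
```

```text
[0.49968732 0.38487049 0.058     ] [0.53580178 0.33242938 0.058     ] 0.06367357751599168 mid [0.51774455 0.35864993 0.058     ] tool shift [0.00399265 0.00228109 0.14034294] turn about tool z deg -4.195737393399108
tape [-0.03818553  0.08502838  0.17855882]
purple [ 0.02891104 -0.06989555  0.17815664]
```

>>> servo_tool --pt "0.02 0.01 0.3 0 0 -0.02 60" --pt "0.04 0.023 0.6 0 0 -0.047 60" --pt "0.04 0.023 0.8 0 0 -0.047 60" --pt "0.04 0.023 0.8 0 0 -0.047 60"

```text
time: 5.85
tool_pos: [0.515, 0.3577, 0.113]
ee_rot: [-3.135, -0.0, 2.176]
wrist_force: [0.2, 0.0, 0.4]
width: 0.06
finger_force: 0.0
```

>>> servo_tool --pt "0 0 0.2 0 0 0 55" --pt "0 0 0.4 0 0 0 50" --pt "0 0 0.57 0 0 0 45" --pt "0 0 0.58 0 0 0 30" --pt "0 0 0.58 0 0 0 20" --pt "0 0 0.58 0 0 0 8" --pt "0 0 0.58 0 0 0 0" --pt "0 0 0.58 0 0 0 0" --pt "0 0 0.58 0 0 0 0" --pt "0 0 0.58 0 0 0 0" --pt "0 0 0.58 0 0 0 0" --pt "0 0 0.58 0 0 0 0"

```text
time: 6.85
tool_pos: [0.5173, 0.3591, 0.0607]
ee_rot: [3.139, 0.0, 2.177]
wrist_force: [-1.7, -1.1, 5.7]
width: 0.0133
finger_force: 30.0
```

>>> servo_tool --pt "0 0 -0.1 0 0 0 0" --pt "0 0 -0.3 0 0 0 0" --pt "0 0 -0.6 0 0 0 0" --pt "0 0 -0.9 0 0 0 0" --pt "0 0 -1 0 0 0 0"

```text
time: 7.27
tool_pos: [0.5184, 0.3599, 0.1636]
ee_rot: [3.134, 0.001, 2.177]
wrist_force: [1.0, 0.2, -1.4]
width: 0.0138
finger_force: 30.0
```

>>> servo_tool --pt "0 0 -0.3 0 0 0 0" --pt "0 0 -0.6 0 0 0 0" --pt "0 0 -1 0 0 0 0"

```text
time: 7.52
tool_pos: [0.5153, 0.3581, 0.2552]
ee_rot: [-3.134, -0.001, 2.177]
wrist_force: [0.2, -0.3, -2.7]
width: 0.0139
finger_force: 30.0
```

>>> servo_tool --pt "0 0 -0.3 0 0 0 0" --pt "0 0 -0.6 0 0 0 0" --pt "0 0 -0.9 0 0 0 0" --pt "0 0 -1 0 0 0 0"

```text
time: 7.85
tool_pos: [0.5172, 0.3592, 0.3632]
ee_rot: [3.134, 0.001, 2.177]
wrist_force: [-0.5, 0.0, -2.5]
width: 0.0136
finger_force: 30.0
```

>>> servo_tool --pt "0 0 -0.1 0 0 0 0" --pt "0 0 -0.2 0 0 0 0" --pt "0 0 -0.22 0 0 0 0" --pt "0 0 -0.22 0 0 0 0"

```text
time: 8.18
tool_pos: [0.5169, 0.359, 0.3802]
ee_rot: [3.141, 0.0, 2.177]
wrist_force: [0.7, -0.3, -3.7]
width: 0.0138
finger_force: 30.0
```

```bash
python3 - <<'E'
from h import *
c=cam("wrist"); o=robot.get_obs(); print(o["tool_pos"],o["ee_rot"],o["time"],o["width"],o["wrist_force"],o["wrist_torque"],o["joint_positions"])
im=snap("wrist","w3")
E
```

```text
[0.51687702 0.35896469 0.38016531] [3.14139403e+00 7.62914014e-05 2.17698288e+00] 8.1833 0.01382699657878188 [ 0.6608017  -0.29499988 -3.72948674] [-0.08092601 -0.13886788 -0.03395529] [ 5.16984803e-01  3.04079652e-01  8.04388615e-01 -6.51254785e-05
  2.03291976e+00 -8.92307964e-02]
```

View pics/w3.png

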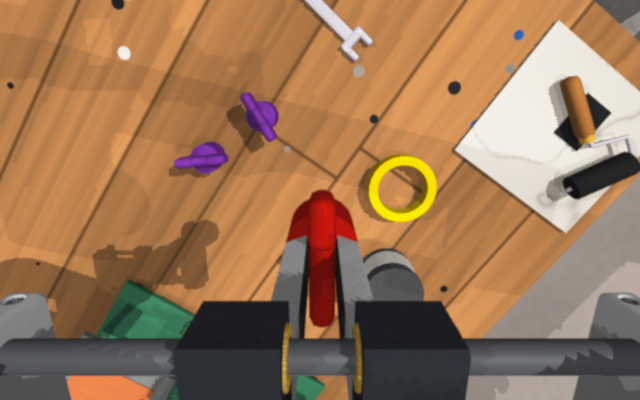

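The handle is gripped and lifted; its wing runs in the image from (321,191) to (321,326). I work out where the hub's axis is in the tool frame from the wing ends, and the remaining shift to the seat.

```bash
python3 - <<'E'
from h import *
p=robot.camera_params("wrist"); K=p["camera_matrix"]; T=np.array(p["tool_from_camera"])
im=cv2.cvtColor(cv2.imread("pics/w3.png"),cv2.COLOR_BGR2HSV); m=((im[...,0]<6)|(im[...,0]>172))&(im[...,1]>140)&(im[...,2]>60)
col=np.nonzero(m[:,319:325].all(1))[0]; print("rows",col.min(),col.max())
for zz in(-.003,.004,.011):
  r=[]
  for v in(col.min()-.5,col.max()+.5):
    d=T[:3,:3]@np.linalg.solve(K,[321.5,v,1]); o=T[:3,3]; q=o+d*(zz-o[2])/d[2]; r.append(q[0])
  print(zz,r,np.mean(r),r[0]-r[1])
def tip(px,zz):
    d=T[:3,:3]@np.linalg.solve(K,[px[0],px[1],1]); o=T[:3,3]; return (o+d*(zz-o[2])/d[2])
v=[u for u in range(640) if m[230,u]]; print("cols row230",min(v),max(v), "hub row 238", [u for u in range(640) if m[237,u]][::60])
o=robot.get_obs(); print("shift no hub offset",R.from_euler('xyz',o["ee_rot"]).inv().apply(np.array([.574,-.267,.38])-o["tool_pos"]))
E
```

```text
rows 191 325
-0.003 [np.float64(0.04034979343167977), np.float64(-0.033495636057669725)] 0.0034270786870050224 0.0738454294893495
0.004 [np.float64(0.03852837661586825), np.float64(-0.03855540045580018)] -1.3511919965965291e-05 0.07708377707166843
0.011 [np.float64(0.036706959800056733), np.float64(-0.043615164853930646)] -0.0034541025269369564 0.08032212465398739
cols row230 290 353 hub row 238 [288]
shift no hub offset [-5.46993664e-01 -3.09491630e-01 -2.82575254e-04]
```

```bash
python3 - <<'E'
from h import *
from scipy.optimize import minimize
p=robot.camera_params("wrist"); K=p["camera_matrix"]; TC=np.array(p["tool_from_camera"])
T=np.eye(4); T[:3,:3]=R.from_euler('xyz',[-3.13742627,.000126,2.10046]).as_matrix(); T[:3,3]=[0.51603928,0.35268756,0.1948601]
C=T@TC; Rm=C[:3,:3].T; c=(K,Rm,-Rm@C[:3,3])
h=cv2.cvtColor(cv2.imread("pics/w2.png"),cv2.COLOR_BGR2HSV); m=(((h[...,0]<6)|(h[...,0]>172))&(h[...,1]>140)&(h[...,2]>50)).astype(np.uint8)
M=cv2.resize(m[130:250,270:380],None,fx=4,fy=4,interpolation=cv2.INTER_LINEAR)>0
t=np.linspace(0,2*np.pi,48); e=.007
def ren(q):
    x,y,a=q; A=np.zeros(M.shape,np.uint8)
    cyl=[[.021*np.cos(s),.021*np.sin(s),z] for s in t for z in(0,.036)]
    # wing: rounded in plan (stadium) 
    w=[[sg*(.036-e)+e*np.cos(s),e*np.sin(s),z] for sg in(-1,1) for s in t for z in(.036,.064)]
    for P in(cyl,w):
        P=np.array(P); P=np.c_[x+P[:,0]*np.cos(a)-P[:,1]*np.sin(a),y+P[:,0]*np.sin(a)+P[:,1]*np.cos(a),P[:,2]]
        u=(topix("w",P,c)-[270,130]+.5)*4-.5
        cv2.fillConvexPoly(A,cv2.convexHull((u*16).astype(np.int32)),1,shift=4)
    return A>0
f=lambda q:-(ren(q)&M).sum()/(ren(q)|M).sum()
r=minimize(f,[.517,.358,2.17],method="Nelder-Mead",options=dict(initial_simplex=np.array([.517,.358,2.17])+np.array([[0,0,0],[.006,0,0],[0,.006,0],[0,0,.1]])))
print(r.x,r.fun)
g=np.array([.5170,.3590]); d=r.x[:2]-g; print("hub in tool xy at yaw 2.177:",d@[np.cos(2.177),np.sin(2.177)],d@[np.sin(2.177),-np.cos(2.177)])
E
```

```text
[0.51527008 0.35626828 2.17094928] -0.9020522388059702
hub in tool xy at yaw 2.177: -0.0012593476377697347 -0.002978073226636957
```

>>> servo_tool --pt "-0.1 -0.06 0 0 0 0.03 0" --pt "-0.35 -0.2 0 0 0 0 0" --pt "-0.65 -0.37 0 0 0 0 0" --pt "-0.912 -0.516 0 0 0 0 0"

```text
time: 8.57
tool_pos: [0.5258, 0.2532, 0.3784]
ee_rot: [-3.138, -0.0, 2.178]
wrist_force: [0.7, -0.3, -3.6]
width: 0.0139
finger_force: 30.0
```

>>> servo_tool --pt "-0.3 -0.17 0 0 0 0 0" --pt "-0.6 -0.34 0 0 0 0 0" --pt "-0.912 -0.516 0 0 0 0 0"

```text
time: 8.82
tool_pos: [0.5353, 0.1488, 0.3787]
ee_rot: [-3.139, -0.001, 2.178]
wrist_force: [0.7, 0.9, -3.1]
width: 0.0137
finger_force: 30.0
```

>>> servo_tool --pt "-0.3 -0.17 0 0 0 0 0" --pt "-0.6 -0.34 0 0 0 0 0" --pt "-0.912 -0.516 0 0 0 0 0"

```text
time: 9.07
tool_pos: [0.5448, 0.0443, 0.3789]
ee_rot: [-3.14, -0.001, 2.177]
wrist_force: [0.2, 0.1, -3.1]
width: 0.0135
finger_force: 30.0
```

>>> servo_tool --pt "-0.3 -0.17 0 0 0 0 0" --pt "-0.6 -0.34 0 0 0 0 0" --pt "-0.912 -0.516 0 0 0 0 0"

```text
time: 9.32
tool_pos: [0.5544, -0.0601, 0.379]
ee_rot: [-3.14, -0.002, 2.177]
wrist_force: [1.2, -0.4, -3.1]
width: 0.0138
finger_force: 30.0
```

>>> servo_tool --pt "-0.3 -0.17 0 0 0 0 0" --pt "-0.6 -0.34 0 0 0 0 0" --pt "-0.912 -0.516 0 0 0 0 0"

```text
time: 9.57
tool_pos: [0.564, -0.1644, 0.3789]
ee_rot: [-3.14, -0.002, 2.177]
wrist_force: [1.2, -0.0, -3.3]
width: 0.0139
finger_force: 30.0
```

>>> servo_tool --pt "-0.3 -0.17 0 0 0 0 0" --pt "-0.55 -0.31 0 0 0 0 0" --pt "-0.75 -0.42 0 0 0 0 0" --pt "-0.9 -0.51 0 0 0 0 0" --pt "-0.9 -0.516 0 0 0 0 0"

```text
time: 9.98
tool_pos: [0.5729, -0.2702, 0.3769]
ee_rot: [-3.138, -0.003, 2.172]
wrist_force: [-0.3, 0.2, -3.7]
width: 0.0139
finger_force: 30.0
```

>>> servo_tool --pt "0 0 0 0 0 0.06 0" --pt "0 0 0 0 0 0.13 0" --pt "0 0 0 0 0 0.2 0" --pt "0 0 0 0 0 0.27 0" --pt "0 0 0 0 0 0.34 0" --pt "0 0 0 0 0 0.4 0" --pt "0 0 0 0 0 0.45 0" --pt "0 0 0 0 0 0.469 0" --pt "0 0 0 0 0 0.469 0" --pt "0 0 0 0 0 0.469 0"

```text
time: 10.82
tool_pos: [0.5732, -0.2656, 0.3796]
ee_rot: [-3.14, -0.001, 1.442]
wrist_force: [0.2, -0.6, -3.1]
width: 0.0138
finger_force: 30.0
```

```bash
python3 - <<'E'
from h import *
o=robot.get_obs(); c=cam("wrist"); im=snap("wrist","w4"); print(o["tool_pos"],o["ee_rot"],o["time"],o["width"],o["wrist_force"],o["wrist_torque"])
x=R.from_euler('xyz',o["ee_rot"]).inv().apply(np.array([.574,-.267,.244])-o["tool_pos"]); print("tip in tool",x, "pix",topix("w",[[.574,-.267,.244]],c))
E
```

```text
[ 0.57315125 -0.26561483  0.37955622] [-3.14009043e+00 -8.01441808e-04  1.44185366e+00] 10.8167 0.013781136711745082 [ 0.22616808 -0.61221414 -3.11798328] [-0.01922404 -0.06873261  0.02665788]
tip in tool [-0.00137318  0.00122345  0.13555347] pix [[323.00506361 196.64437136]]
```

View pics/w4.png

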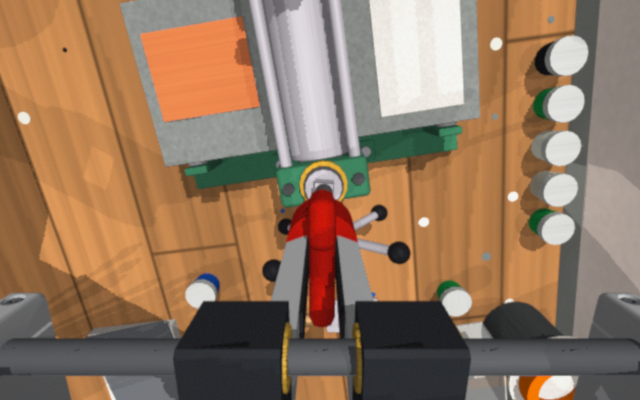

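The screw is right ahead of the wing, and the remaining tip offset is about 1 mm. I lower the hub to just above the pilot, then ease it on.

>>> servo_tool --pt "0 0.012 0.2 0 0 0 0" --pt "0 0.012 0.45 0 0 0 0" --pt "0 0.012 0.65 0 0 0 0" --pt "0 0.012 0.73 0 0 0 0" --pt "0 0.012 0.73 0 0 0 0" --pt "0 0.012 0.73 0 0 0 0"

```text
time: 11.37
tool_pos: [0.5744, -0.2663, 0.3076]
ee_rot: [-3.141, -0.0, 1.441]
wrist_force: [0.0, 0.0, -2.8]
width: 0.0139
finger_force: 30.0
```

>>> servo_tool --pt "0 0 0.02 0 0 0 0" --pt "0 0 0.04 0 0 0 0" --pt "0 0 0.06 0 0 0 0" --pt "0 0 0.06 0 0 0 0" --pt "0 0 0.06 0 0 0 0"

```text
time: 11.78
tool_pos: [0.5745, -0.2666, 0.3017]
ee_rot: [3.141, 0.0, 1.44]
wrist_force: [0.9, -0.6, -2.8]
width: 0.014
finger_force: 30.0
```

>>> servo_tool --pt "0 0 0.02 0 0 0 0" --pt "0 0 0.04 0 0 0 0" --pt "0 0 0.05 0 0 0 0" --pt "0 0 0.05 0 0 0 0"

```text
time: 12.12
tool_pos: [0.5743, -0.2664, 0.2959]
ee_rot: [-3.141, -0.0, 1.44]
wrist_force: [0.3, 0.6, -2.6]
width: 0.0141
finger_force: 30.0
```

>>> servo_tool --pt "0 0 0.02 0 0 0 0" --pt "0 0 0.04 0 0 0 0" --pt "0 0 0.04 0 0 0 0"

```text
time: 12.37
tool_pos: [0.5743, -0.2664, 0.2918]
ee_rot: [-3.141, -0.0, 1.44]
wrist_force: [-0.3, 0.1, -3.1]
width: 0.014
finger_force: 30.0
```

>>> servo_tool --pt "0 0 0.01 0 0 0 0" --pt "0 0 0.02 0 0 0 0" --pt "0 0 0.02 0 0 0 0"

```text
time: 12.62
tool_pos: [0.5744, -0.2664, 0.2903]
ee_rot: [-3.141, -0.0, 1.44]
wrist_force: [-0.0, 0.8, -3.7]
width: 0.0139
finger_force: 30.0
```

>>> servo_tool --pt "0 0 0.01 0 0 0 0" --pt "0 0 0.02 0 0 0 0" --pt "0 0 0.02 0 0 0 0"

```text
time: 12.87
tool_pos: [0.5744, -0.2663, 0.2882]
ee_rot: [-3.141, -0.0, 1.44]
wrist_force: [-0.1, 0.8, -3.4]
width: 0.0139
finger_force: 30.0
```

>>> servo_tool --pt "0 0 0.01 0 0 0 0" --pt "0 0 0.02 0 0 0 0" --pt "0 0 0.03 0 0 0 0" --pt "0 0 0.03 0 0 0 0"

```text
time: 13.2
tool_pos: [0.5744, -0.2663, 0.2851]
ee_rot: [-3.141, -0.0, 1.44]
wrist_force: [0.2, 0.7, -3.4]
width: 0.0136
finger_force: 30.0
```

>>> servo_tool --pt "0 0 0.01 0 0 0 0" --pt "0 0 0.02 0 0 0 0" --pt "0 0 0.03 0 0 0 0" --pt "0 0 0.03 0 0 0 0"

```text
time: 13.53
tool_pos: [0.5744, -0.2663, 0.2822]
ee_rot: [-3.141, -0.0, 1.44]
wrist_force: [1.2, 0.5, -3.8]
width: 0.0137
finger_force: 30.0
```

The square has gone straight in: there is no resistance below the 16 mm level. I lower it to the collar.

>>> servo_tool --pt "0 0 0.01 0 0 0 0" --pt "0 0 0.02 0 0 0 0" --pt "0 0 0.04 0 0 0 0" --pt "0 0 0.04 0 0 0 0"

```text
time: 13.87
tool_pos: [0.5744, -0.2663, 0.2779]
ee_rot: [-3.141, -0.0, 1.44]
wrist_force: [0.3, 2.1, -3.2]
width: 0.0134
finger_force: 30.0
```

>>> servo_tool --pt "0 0 0.01 0 0 0 0" --pt "0 0 0.02 0 0 0 0" --pt "0 0 0.02 0 0 0 0"

```text
time: 14.12
tool_pos: [0.5744, -0.2663, 0.2762]
ee_rot: [-3.141, -0.0, 1.44]
wrist_force: [0.3, 1.3, -3.3]
width: 0.0137
finger_force: 30.0
```

>>> servo_tool --pt "0 0 0.01 0 0 0 0" --pt "0 0 0.02 0 0 0 0" --pt "0 0 0.02 0 0 0 0"

```text
time: 14.37
tool_pos: [0.5744, -0.2663, 0.2757]
ee_rot: [3.14, 0.0, 1.44]
wrist_force: [-0.8, 3.1, 0.4]
width: 0.014
finger_force: 30.0
```

It contacts at z = 0.2757, which is the collar (0.215) plus the 0.0607 grasp offset, so it is home. A light press, then release and lift.

>>> servo_tool --pt "0 0 0.01 0 0 0 0" --pt "0 0 0.01 0 0 0 0" --pt "0 0 0 0 0 0 14" --pt "0 0 0 0 0 0 20" --pt "0 0 0 0 0 0 35" --pt "0 0 0 0 0 0 45" --pt "0 0 0 0 0 0 50" --pt "0 0 0 0 0 0 50"

```text
time: 15.03
tool_pos: [0.5744, -0.2669, 0.2741]
ee_rot: [-3.141, 0.0, 1.44]
wrist_force: [0.6, -0.6, 0.4]
width: 0.0432
finger_force: 0.0
```

>>> servo_tool --pt "0 0 -0.1 0 0 0 50" --pt "0 0 -0.3 0 0 0 50" --pt "0 0 -0.6 0 0 0 50" --pt "0 0 -0.9 0 0 0 50" --pt "0 0 -0.9 0 0 0 50" --pt "0 0 -0.9 0 0 0 50"

```text
time: 15.53
tool_pos: [0.575, -0.2669, 0.3681]
ee_rot: [3.135, 0.003, 1.44]
wrist_force: [-0.5, -0.1, -1.0]
width: 0.0498
finger_force: 0.0
```

```bash
python3 - <<'E'
from h import *
c=cam("wrist"); o=robot.get_obs(); im=snap("wrist","w5"); print(o["tool_pos"],o["ee_rot"],o["time"],o["wrist_force"])
p=np.array([.574,-.267]);y=1.44;u=np.array([np.cos(y),np.sin(y)])
for z0,col in((.215,(0,255,0)),(.231,(0,0,0))):
    print(z0,topix("w",[[*(p+s*.036*u),z0+.064] for s in(-1,1)],c).round(1).tolist())
E
```

```text
[ 0.57499433 -0.26688938  0.36814862] [3.13537319e+00 2.79052408e-03 1.44012204e+00] 15.5333 [-0.48950752 -0.07230338 -1.01169448]
0.215 [[319.6, 255.0], [319.5, 164.3]]
0.231 [[319.6, 264.4], [319.5, 168.6]]
```

View pics/w5.png

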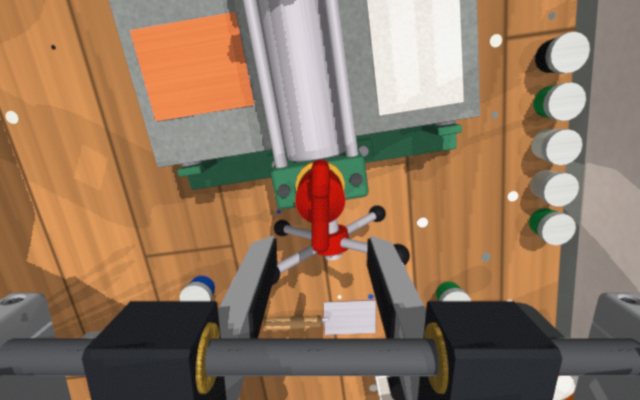

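The wing spans rows 162 to 254 in the image. Home predicts 164 to 255 and perched on the square predicts 169 to 264, so it is home and free of the jaws. I hand in.

```bash
python3 -c "
from bench import robot
print(robot.close_job())"
```

```text
the job is handed in; nothing more can be done
None
```

The red wing handle sits fully home on the bare pressure screw's collar (by contact height and the last wrist picture) and is released; the job was handed in at about 15.5 s, and no verdict came back.

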